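Put the hole saws back on their rack in order of size

TASK

Put the four hole saws away on the pins of the wooden rack, one over each pin with its teeth down and flat on the rack, lined up in order of size: the smallest on the pin next to the arbor that lies at one end of the rack, the largest at the far end. Centre each saw on its pin, and leave the bare circuit board lying where it is.

Things in the scene. Friction and masses are not known exactly. Their poses are not given: they have to be found in the camera images.
- saw_30_mid (a point): centre, half-way up (22.5 mm above its toothed rim), of the smallest hole saw: a loose steel cup of 30 mm outside diameter and 45 mm height, wall 2 mm, standing upright on the table on its toothed open rim, its closed 6 mm thick back plate (bright, with a threaded hole) on top; z up along its axis; inside it is hollow for 39 mm above the teeth; about 70 g. Rotation about z is of no account
- saw_40_mid (a point): centre, half-way up (22.5 mm above its toothed rim), of the second smallest hole saw: a loose steel cup of 40 mm outside diameter and 45 mm height, wall 2 mm, standing upright on the table on its toothed open rim, its closed 6 mm thick back plate (bright, with a threaded hole) on top; z up along its axis; inside it is hollow for 39 mm above the teeth; about 100 g. Rotation about z is of no account
- saw_50_mid (a point): centre, half-way up (22.5 mm above its toothed rim), of the second largest hole saw: a loose steel cup of 50 mm outside diameter and 45 mm height, wall 2 mm, standing upright on the table on its toothed open rim, its closed 6 mm thick back plate (bright, with a threaded hole) on top; z up along its axis; inside it is hollow for 39 mm above the teeth; about 130 g. Rotation about z is of no account
- saw_60_mid (a point): centre, half-way up (22.5 mm above its toothed rim), of the largest hole saw: a loose steel cup of 60 mm outside diameter and 45 mm height, wall 2 mm, standing upright on the table on its toothed open rim, its closed 6 mm thick back plate (bright, with a threaded hole) on top; z up along its axis; inside it is hollow for 39 mm above the teeth; about 170 g. Rotation about z is of no account
- pin_a_foot (a point): foot of dowel pin a, on the top face of the saw rack. The rack is a fixed plywood rail, 84 mm wide, 410 mm long and 18 mm thick, lying flat on the table, with four equal dark wooden pins in one row along its middle, 76 mm apart, in the order a, b, c, d (a and d are the outer ones). Each pin is upright, 8 mm thick, 28 mm tall above this point; z up, y along the row towards the a end, x across the rail. Fixed
- pin_b_foot (a point): foot of dowel pin b, on the top face of the saw rack. The rack is a fixed plywood rail, 84 mm wide, 410 mm long and 18 mm thick, lying flat on the table, with four equal dark wooden pins in one row along its middle, 76 mm apart, in the order a, b, c, d (a and d are the outer ones). Each pin is upright, 8 mm thick, 28 mm tall above this point; z up, y along the row towards the a end, x across the rail. Fixed
- pin_c_foot (a point): foot of dowel pin c, on the top face of the saw rack. The rack is a fixed plywood rail, 84 mm wide, 410 mm long and 18 mm thick, lying flat on the table, with four equal dark wooden pins in one row along its middle, 76 mm apart, in the order a, b, c, d (a and d are the outer ones). Each pin is upright, 8 mm thick, 28 mm tall above this point; z up, y along the row towards the a end, x across the rail. Fixed
- pin_d_foot (a point): foot of dowel pin d, on the top face of the saw rack. The rack is a fixed plywood rail, 84 mm wide, 410 mm long and 18 mm thick, lying flat on the table, with four equal dark wooden pins in one row along its middle, 76 mm apart, in the order a, b, c, d (a and d are the outer ones). Each pin is upright, 8 mm thick, 28 mm tall above this point; z up, y along the row towards the a end, x across the rail. Fixed
- arbor: the drill arbor (steel shank with collar and short pilot drill, 90 mm long) lying across the rack in a small two-part wooden saddle at one end of the row; fixed. It is next to pin a or next to pin d, 64 mm from that pin along the row, and this differs from start to start; the saddle at the other end of the rack is empty. Origin at the saddle's foot, on the rack's top face; it stands 26 mm tall above that
- board: bare green circuit board with parts on it, 62 x 40 mm, up to 18 mm tall, loose on the table among the saws; origin at the centre of its underside, x along its length. Not to be shifted
Things that resemble listed ones, but are neither listed nor needed, are in the scene too. Leave any green look-alike of the part that bears saw_30_mid alone. Leave any purple look-alike of the part that bears saw_40_mid alone.

How it is judged (in metres and radians):
At the end, for the whole second after the job is handed in: Counting from the pin next to the arbor, the 30, 40, 50 and 60 mm saws stand one over each pin, axis within 12 mm of the pin's, upright within 0.1 rad, rim resting on the rack (centre 36 to 45 mm above the table), released and at rest; the circuit board is within 15 mm of where it lay at the start (((horizontal distance between arbor and pin_a_foot below 0.1 m and horizontal distance between saw_30_mid and pin_a_foot below 0.012 m and horizontal distance between saw_40_mid and pin_b_foot below 0.012 m and horizontal distance between saw_50_mid and pin_c_foot below 0.012 m and horizontal distance between saw_60_mid and pin_d_foot below 0.012 m) or (horizontal distance between arbor and pin_d_foot below 0.1 m and horizontal distance between saw_30_mid and pin_d_foot below 0.012 m and horizontal distance between saw_40_mid and pin_c_foot below 0.012 m and horizontal distance between saw_50_mid and pin_b_foot below 0.012 m and horizontal distance between saw_60_mid and pin_a_foot below 0.012 m)) and height (world z) of saw_30_mid between 0.036 and 0.045 m and angle between each of saw_30_mid, saw_40_mid, saw_50_mid, saw_60_mid's own z axis and vertical below 0.1 rad and linear speed of each of saw_30, saw_40, saw_50, saw_60 below 0.02 m/s and height (world z) of saw_40_mid between 0.036 and 0.045 m and height (world z) of saw_50_mid between 0.036 and 0.045 m and height (world z) of saw_60_mid between 0.036 and 0.045 m and distance of board from where it was at the start of the episode below 0.015 m); the robot touches nothing.
It fails at once if the bare circuit board is pushed more than 15 mm from its place (distance of board from where it was at the start of the episode above 0.015 m).
It also fails if it takes over 112 s, if anything falls off the work surface, if the arm or the gripper's body presses on something with over 40 N, if the wrist force passes 120 N, or if a joint passes its speed limit or range.

ROBOT

A 6-joint arm with a two-finger parallel gripper is mounted at the origin on the work surface. World frame = base frame: x ahead of the robot, y to its left, z up, the work surface at z = 0. Lengths are in mm, angles in rad, forces in N, time in s.
With the tool pointing down it reaches from about 400 to 925 mm from the base axis. Payload 12.5 kg.
Tool frame: the origin (TCP) lies on the mounting face of the last link; the fingertips stand 190 mm ahead of it and the grasp point (between the pads) lies 171 mm ahead of it; x points along the fingers, y is the direction in which the jaws open and shut, and the axes are right-handed (so a half turn about x gives the same grasp; the last joint's range is limited). The gripper opens to 95 mm and grips with 3 to 60 N. Pads are 20 mm wide; open, the fingers measure 119 mm over their backs; the gripper's body (75 mm by 180 mm) begins 59 mm behind the grasp point.
Start: joints at [-1.241, 0.491, 1.559, -0, 1.092, -0.106], TCP at [263.853, -566.574, 404.761] pointing down, gripper open.
Joint ranges: [-3.1, 3.1], [-0.84, 2.19], [0.05, 2.79], [-1.13, 4.28], [0.06, 2.93], [-2.69, 2.69]. Speed limits (rad/s): [2.22, 2.22, 2.79, 3.14, 3.14, 3.14].

INTERFACE

Orientations are given as [roll, pitch, yaw] about the fixed x, y, z axes, in that order (R = Rz(yaw) Ry(pitch) Rx(roll)).
In Python, from cell import env, eyes gives the robot as it stands. The module is installed in compiled form; this text tells all that it offers.
- The arm moves only by the tool jog_arm, never from a script. Its argument "deltas" is one flat list of numbers, 7 for each row, row after row: the shift along the tool's x, y, z in mm, then the turn, a rotation vector about the tool's x, y, z in rad, then the opening, from 0 (shut) to 1 (fully open). A call has 1 to 10 rows; each row shifts and turns the pose as measured when the row begins, along the tool's axes as they then stand; what a row does not reach is not made up. A row lasts 1/8 s, in which the tool goes at most 62.5 mm and 10.7 degrees, less where a joint would pass 70% of its speed; a pose out of reach is approached as far as the arm can. A call is refused whole if a number of a shift passes 62.5 or a number of a turn 0.188, either way. A call with a gripper value outside its range is refused whole. The fingers move at their own pace and stop on an object; the grip force is fixed at half the most. Time passes only in rows, so rows that do not move let the fingers close. It gives the time, the measured TCP pose, the force and the opening at its end, in the units of the state.
- env.state(): the state, without advancing time (a new reading comes with each control period).
- eyes.read_camera(name): name is "scene" or "side" or "wrist"; returns a dict with "image" (480x640x3 uint8, red, green, blue), "fovy" (degrees; the focal length in pixels is half the picture's height over the tangent of half this angle, whatever the lens; pixels are square), "cx", "cy" (the principal point, pixels), "world_from_camera" (4x4, takes a point from camera to world coordinates). Camera axes: x right, y up, looking along -z (the intrinsics and any distortion apply to the point x, -y, -z); pixel columns grow to the right and rows downward; lengths in mm; the calibration is good to about 2 mm. A picture is of the moment at which its call begins. There is no depth.
- env.job_done(): hands the job in, once; it reports no verdict.
The state is a dict: "t": time; "joints": joint angles; "qvel": joint speeds; "tau": joint torques, N m; "eef_pos": TCP position; "tcp_rot": TCP orientation; "ft_force": force on the tool from outside, world axes, zero at the start; "moment": the same for the moment, N m; "opening": opening from 0.0 (shut) to 1.0 (fully open).
Only numpy, scipy, OpenCV 4.12 (cv2) and the standard library are available. Lean on these libraries where they do the work, as an engineer would, in place of code of your own. Each camera call takes 0.05 s, during which the arm holds its last target.

## Working session

There is one attempt and no reset: what is moved stays moved. The work goes in short steps, Python scripts to look and compute and a tool call to move; the robot and the scene stay as the last step left them, time stands still between calls to the robot, and variables do not carry over. Pictures are saved under pics/ and viewed, and the job is handed in when it is done.

Besides the shell and the picture viewer there is one more tool, called after ">>>" in YAML: its name, and indented under it one key for each argument. jog_arm: Moves the arm, as the interface text tells. Its arguments: {"type":"object","properties":{"deltas":{"type":"array","items":{"type":"number"}}},"required":["deltas"]}

```bash
mkdir -p pics; python3 - <<'E'
from cell import env, eyes
import cv2,numpy as np
print(env.state())
for n in ["scene","side","wrist"]:
    c=eyes.read_camera(n)
    print(n,c["fovy"],c["cx"],c["cy"],np.round(c["world_from_camera"],3).tolist(),[k for k in c])
    cv2.imwrite(f"pics/{n}0.png",c["image"][:,:,::-1])
E
```

```text
{'t': 0.0, 'joints': array([-1.24055930e+00,  4.91572126e-01,  1.55944846e+00,  6.79814862e-06,
        1.09172291e+00, -1.05581632e-01]), 'qvel': array([-0.00113845,  0.00055236,  0.00038607, -0.00057576,  0.00090397,
       -0.00171923]), 'tau': array([-6.22656007e-04, -6.12651515e+01, -2.58184361e+01,  6.92416937e-02,
        4.81639104e-02, -9.29601219e-05]), 'eef_pos': array([ 263.86647043, -566.53295083,  404.15416369]), 'tcp_rot': array([-1.68161687,  1.56964547,  1.89579131]), 'ft_force': array([ 0.09707158, -0.83721912,  0.09736483]), 'moment': array([ 0.03681932, -0.01599515, -0.04178439]), 'opening': 1.0031192403984195}
scene 57.63017387899306 318.32681484531815 252.11793360240455 [[0.318, -0.527, 0.788, 1172.161], [0.948, 0.191, -0.255, -207.513], [-0.016, 0.828, 0.56, 515.705], [0.0, 0.0, 0.0, 1.0]] ['image', 'fovy', 'cx', 'cy', 'world_from_camera']
side 52.024580969666594 323.4935228115859 240.2692869256188 [[0.999, 0.014, -0.03, 495.112], [-0.032, 0.629, -0.776, -625.227], [0.008, 0.777, 0.629, 572.039], [0.0, 0.0, 0.0, 1.0]] ['image', 'fovy', 'cx', 'cy', 'world_from_camera']
wrist 63.45155033110603 315.44970676113445 237.37183745563803 [[0.423, 0.872, 0.247, 333.379], [-0.906, 0.407, 0.114, -533.314], [-0.001, -0.272, 0.962, 383.806], [0.0, 0.0, 0.0, 1.0]] ['image', 'fovy', 'cx', 'cy', 'world_from_camera']
```

View pics/scene0.png

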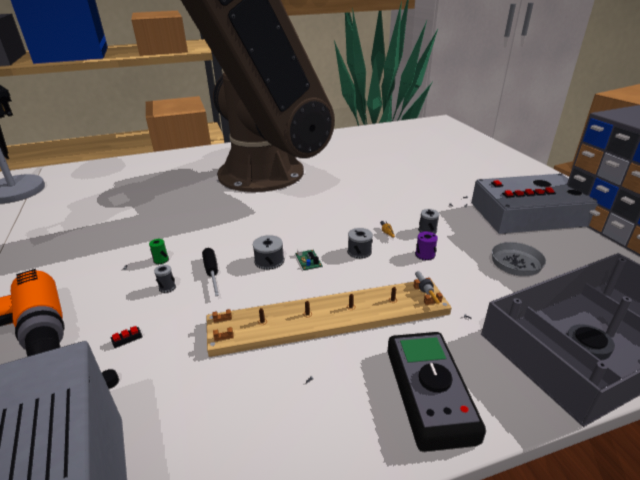

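View pics/side0.png

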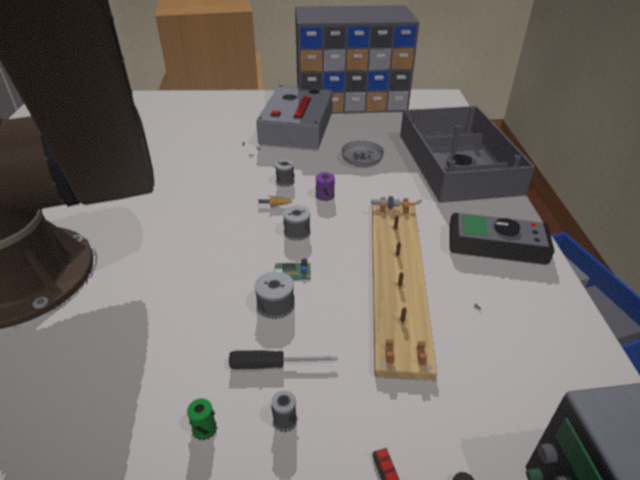

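View pics/wrist0.png

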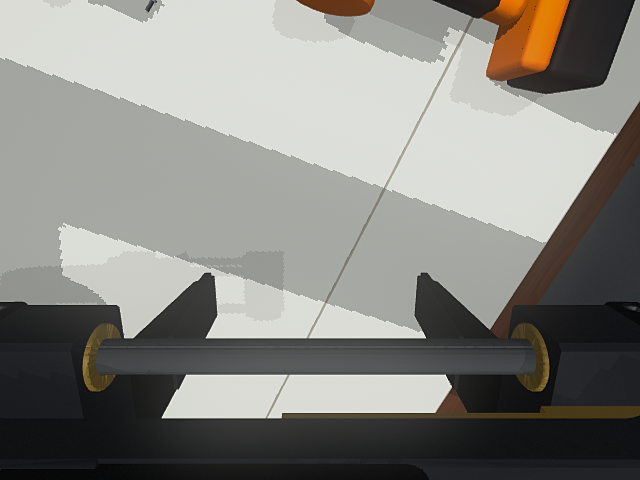

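```bash
cat > h.py <<'E'
import numpy as np, cv2
from cell import env, eyes
from scipy.optimize import least_squares
def grab(n,fn=None):
    c=eyes.read_camera(n)
    if fn: cv2.imwrite(f"pics/{fn}.png",c["image"][:,:,::-1])
    return c
def K(c):
    f=240/np.tan(np.radians(c["fovy"])/2); return f
def proj(c,P):
    W=np.array(c["world_from_camera"]);P=np.atleast_2d(P)
    q=(P-W[:3,3])@W[:3,:3]; f=K(c)
    return np.c_[c["cx"]+f*q[:,0]/-q[:,2], c["cy"]-f*q[:,1]/-q[:,2]]
def ray(c,u,v):
    W=np.array(c["world_from_camera"]);f=K(c)
    d=W[:3,:3]@np.array([(u-c["cx"])/f,-(v-c["cy"])/f,-1]); return W[:3,3],d/np.linalg.norm(d)
def onz(c,u,v,z):
    o,d=ray(c,u,v); return o+d*(z-o[2])/d[2]
def tri(obs):
    A=np.zeros((3,3));b=np.zeros(3);R=[]
    for c,u,v in obs:
        o,d=ray(c,u,v);M=np.eye(3)-np.outer(d,d);A+=M;b+=M@o;R.append((o,M))
    X=np.linalg.solve(A,b); return X,[round(float(np.linalg.norm(M@(X-o))),1) for o,M in R]
def crop(c,x0,y0,w,h,s,fn):
    im=c["image"][y0:y0+h,x0:x0+w,::-1]
    cv2.imwrite(f"pics/{fn}.png",cv2.resize(im,None,fx=s,fy=s,interpolation=cv2.INTER_CUBIC))
E
python3 - <<'E'
from h import *
import pickle
c=grab("scene");d=grab("side");pickle.dump((c,d),open("c0.pkl","wb"))
crop(c,140,200,320,160,2.5,"sc1")
crop(d,180,145,260,300,2,"sd1")
E
```

```text
(no output)
```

View pics/sc1.png

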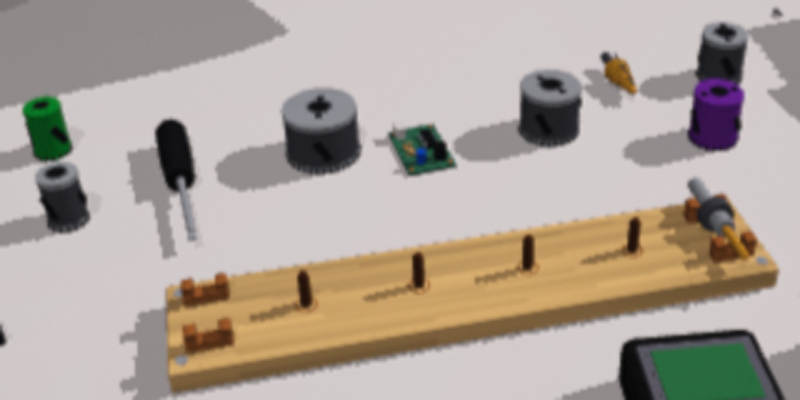

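View pics/sd1.png

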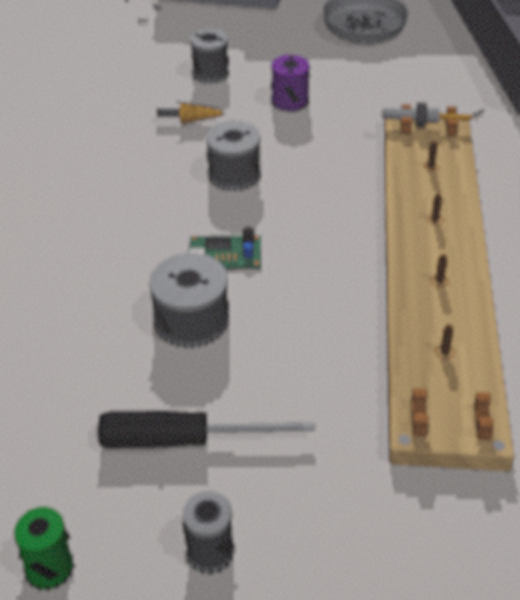

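```bash
python3 - <<'E'
from h import *
import pickle
c,d=pickle.load(open("c0.pkl","rb"))
S=dict(s60=((320,107),(190,280)),s50=((550,87),(234,139)),s40=((724,35),(210,40)),s30=((58,175),(208,511)),
f1=((305,305),(447,352)),f2=((419,287),(441,282)),f3=((528,269),(435,221)),f4=((634,251),(432,167)),
t1=((304,272),(447,327)),t2=((418,254),(442,257)),t3=((529,237),(437,197)),t4=((635,220),(433,146)),board=((420,152),(226,253)))
for k,(a,b) in S.items():
    X,r=tri([(c,140+a[0]/2.5,200+a[1]/2.5),(d,180+b[0]/2,145+b[1]/2)])
    print(k,np.round(X,1),r)
E
```

```text
s60 [441.8 -77.3  42.3] [1.5, 1.5]
s50 [474.  108.8  40.4] [1.3, 1.3]
s40 [446.9 286.8  40.8] [1.3, 1.3]
s30 [ 462.2 -279.9   40.9] [0.2, 0.2]
f1 [ 634.8 -134.1   17.1] [0.6, 0.6]
f2 [642.2 -57.6  15.5] [1.0, 1.0]
f3 [648.9  19.   14.5] [1.0, 1.0]
f4 [657.3  95.3  15.2] [1.3, 1.3]
t1 [ 632.1 -132.1   42.6] [1.0, 1.0]
t2 [640.1 -56.8  42.6] [1.1, 1.1]
t3 [647.7  19.3  41.7] [1.3, 1.3]
t4 [655.3  94.4  40.9] [2.0, 2.0]
board [467.5  -2.   -1.3] [0.0, 0.0]
```

```bash
cat >> h.py <<'E'
from scipy.spatial.transform import Rotation as R
def tool():
    s=env.state(); return np.array(s["eef_pos"]),R.from_euler("xyz",s["tcp_rot"]).as_matrix(),s
U=np.array([0.098,0.995,0]); U/=np.linalg.norm(U)  # row dir
def goto(g,yawdir=np.array([0.995,-0.098,0])):
    """deltas (tool frame) to put grasp point at g with x down, y along yawdir"""
    p,M,s=tool()
    x=np.array([0,0,-1.]);y=yawdir/np.linalg.norm(yawdir);T=np.c_[x,y,np.cross(x,y)]
    rv=R.from_matrix(M.T@T).as_rotvec()
    tcp=np.array(g,float)-171*x
    print("t",round(s["t"],2),"tcp",np.round(p,1),"grasp",np.round(p+171*M[:,0],1),"F",np.round(s["ft_force"],1),"op",round(s["opening"],3))
    print("d tool now",np.round(M.T@(tcp-p),1),"d in target frame",np.round(T.T@(tcp-p),1),"rot",np.round(rv,3))
E
python3 - <<'E'
from h import *
import pickle
c,d=pickle.load(open("c0.pkl","rb"))
p,M,s=tool();print(np.round(M,3))
for k,a,b in [("purple",(718,92),(290,65)),("green",(45,105),(38,526))]:
    X,r=tri([(c,140+a[0]/2.5,200+a[1]/2.5),(d,180+b[0]/2,145+b[1]/2)]);print(k,X)
goto([462,-280,230])
E
```

```text
[[-0.     0.422 -0.907]
 [ 0.    -0.907 -0.422]
 [-1.    -0.    -0.   ]]
purple [529.84785782 232.47951164  42.23161158]
green [ 359.80065188 -286.71507531   41.27940643]
t 0.25 tcp [ 263.9 -566.6  404.5] grasp [ 263.8 -566.5  233.5] F [-0.2  0.8  0.1] op 1.002
d tool now [   3.6 -176.1 -300.6] d in target frame [   3.5  169.1 -304.6] rot [-1.037 -0.     0.   ]
```

>>> jog_arm:
  deltas: [0,0,0,-0.173,0,0,0.6,0,0,0,-0.173,0,0,0.6,0,0,0,-0.173,0,0,0.6,0,0,0,-0.173,0,0,0.6,0,0,0,-0.173,0,0,0.6,0,0,0,-0.173,0,0,0.6,0,34,-60,0,0,0,0.6,0,34,-60,0,0,0,0.6,0,34,-60,0,0,0,0.6,0,34,-60,0,0,0,0.6]

```text
t: 1.5
eef_pos: [401.3, -355.5, 403.1]
tcp_rot: [-2.774, 1.569, 1.871]
ft_force: [0.3, -0.0, 0.4]
opening: 0.6
```

```bash
python3 - <<'E'
from h import *
goto([462,-280,230])
c=grab("wrist","w1")
print(np.round(c["world_from_camera"],3).tolist(), proj(c,[[462,-280,45],[360,-287,45]]))
E
```

```text
t 1.5 tcp [ 401.3 -355.5  403.1] grasp [ 401.2 -355.2  232.1] F [ 0.3 -0.   0.4] op 0.6
d tool now [  2.2  55.5 -79.4] d in target frame [  2.1  53.  -81.1] rot [ 0.031 -0.002  0.001]
[[0.998, 0.064, 0.018, 406.38], [-0.067, 0.961, 0.269, -278.034], [-0.0, -0.27, 0.963, 382.768], [0.0, 0.0, 0.0, 1.0]] [[382.10290231 126.30349927]
 [261.61960222 143.27185439]]
```

View pics/w1.png

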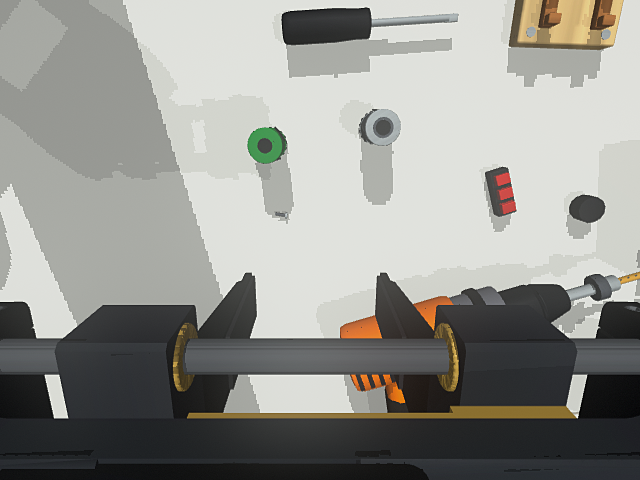

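>>> jog_arm:
  deltas: [0,28,-40,0.031,0,0,0.6,0,28,-40,0,0,0,0.6,0,0,0,0,0,0,0.6]

```text
t: 1.92
eef_pos: [468.6, -271.2, 403.7]
tcp_rot: [3.132, 1.567, 1.467]
ft_force: [0.3, -0.4, -1.4]
opening: 0.597
```

```bash
python3 - <<'E'
from h import *
goto([462,-280,25])
E
```

```text
t 1.93 tcp [ 468.6 -271.2  403.7] grasp [ 468.6 -270.6  232.7] F [ 0.3 -0.4 -1.4] op 0.597
d tool now [207.7  -5.7  10.1] d in target frame [207.7  -5.7   9.4] rot [ 0.004 -0.003 -0.   ]
```

>>> jog_arm:
  deltas: [50,-6,10,0,0,0,0.6,50,0,0,0,0,0,0.6,40,0,0,0,0,0,0.6,0,0,0,0,0,0,0.6]

```text
t: 2.42
eef_pos: [460.8, -282.3, 261.2]
tcp_rot: [2.037, 1.568, 0.373]
ft_force: [-0.2, -0.0, 1.0]
opening: 0.602
```

```bash
python3 - <<'E'
from h import *
goto([462,-280,25])
E
```

```text
t 2.42 tcp [ 460.8 -282.3  261.2] grasp [ 461.2 -282.2   90.2] F [-0.2 -0.   1. ] op 0.602
d tool now [65.2  0.9 -2.4] d in target frame [65.2  1.  -2.5] rot [ 0.005 -0.001 -0.002]
```

>>> jog_arm:
  deltas: [30,1,-2,0,0,0,0.6,0,0,0,0,0,0,0.6,15,0,0,0,0,0,0.6,12,0,0,0,0,0,0.6,0,0,0,0,0,0,0.6]

```text
t: 3.05
eef_pos: [462.8, -283.0, 208.6]
tcp_rot: [1.223, 1.561, -0.442]
ft_force: [-0.3, 0.7, 0.3]
opening: 0.6
```

```bash
python3 - <<'E'
from h import *
goto([462,-280,25])
c=grab("side");crop(c,180,300,220,160,3,"sd2")
E
```

```text
t 3.05 tcp [ 462.8 -283.   208.6] grasp [ 464.4 -283.7   37.6] F [-0.3  0.7  0.3] op 0.6
d tool now [12.6 -1.2 -2.9] d in target frame [12.6 -1.1 -2.9] rot [ 0.004  0.003 -0.009]
```

View pics/sd2.png

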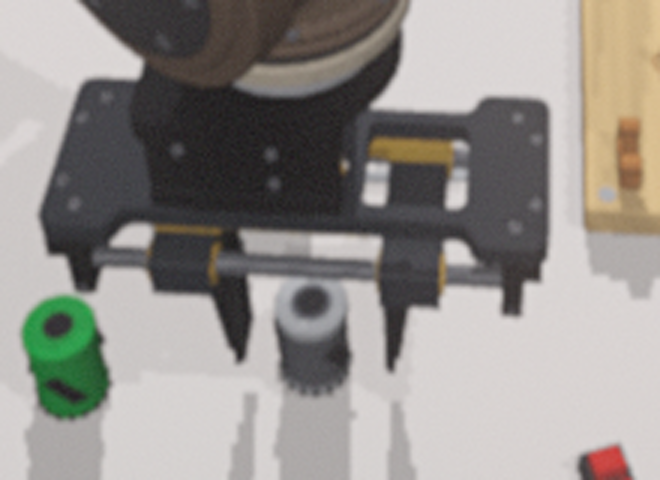

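>>> jog_arm:
  deltas: [12,-1,-3,0.004,0.003,-0.009,0.6,0,0,0,0,0,0,0.6,0,0,0,0,0,0,0,0,0,0,0,0,0,0,0,0,0,0,0,0,0,0,0,0,0,0,0,0,0,0,0,0,0,0,0]

```text
t: 3.98
eef_pos: [462.5, -279.7, 197.0]
tcp_rot: [0.769, 1.569, -0.9]
ft_force: [0.5, -1.3, -0.2]
opening: 0.312
```

```bash
python3 - <<'E'
from h import *
goto([462,-280,110])
E
```

```text
t 3.98 tcp [ 462.5 -279.7  197. ] grasp [ 462.6 -279.9   26. ] F [ 0.5 -1.3 -0.2] op 0.312
d tool now [-84.   -0.3   0.4] d in target frame [-84.   -0.4   0.3] rot [-0.     0.001 -0.001]
```

>>> jog_arm:
  deltas: [-50,0,0,0,0,0,0,-50,0,0,0,0,0,0,-20,30,-50,0,0,0,0,-20,30,-50,0,0,0,0,0,30,-50,0,0,0,0,0,30,-40,0,0,0,0,0,15,-25,0,0,0,0,0,0,0,0,0,0,0]

```text
t: 4.97
eef_pos: [622.3, -73.7, 341.8]
tcp_rot: [1.723, 1.569, 0.051]
ft_force: [-0.7, -0.1, 0.1]
opening: 0.312
```

```bash
python3 - <<'E'
from h import *
goto([656,95,110])
c=grab("wrist","w2")
print(proj(c,[[656.3,94.9,18],[656.3,94.9,46],[648.7,19.2,18],[648.7,19.2,46],[641.2,-57.2,18],[474,109,45],[447,287,45]]))
E
```

```text
t 4.97 tcp [622.3 -73.7 341.8] grasp [622.7 -73.6 170.8] F [-0.7 -0.1  0.1] op 0.312
d tool now [  60.9   16.3 -171.2] d in target frame [  60.8   17.  -171.2] rot [-0.003 -0.    -0.002]
[[ 338.94119341  -13.54024558]
 [ 341.69273766  -29.4374008 ]
 [ 337.35324146  103.41037361]
 [ 339.7222694   100.87640546]
 [ 336.18002219  205.53142211]
 [  47.64452743  -21.0390167 ]
 [-107.4758779  -419.88913247]]
```

View pics/w2.png

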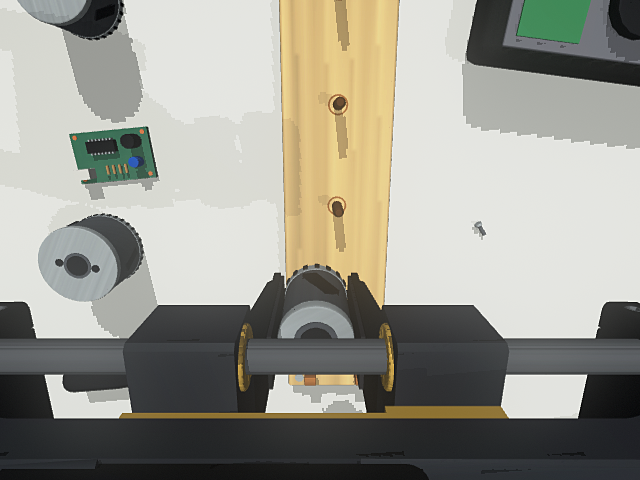

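>>> jog_arm:
  deltas: [0,5,-50,0,0,0,0,0,5,-50,0,0,0,0,0,5,-50,0,0,0,0,0,0,0,0,0,0,0]

```text
t: 5.52
eef_pos: [651.6, 71.9, 341.6]
tcp_rot: [0.528, 1.57, -1.152]
ft_force: [1.1, -0.8, -1.5]
opening: 0.313
```

```bash
python3 - <<'E'
from h import *
goto([656.3,94.9,90])
E
```

```text
t 5.53 tcp [651.6  71.9 341.6] grasp [651.7  71.8 170.6] F [ 1.1 -0.8 -1.5] op 0.313
d tool now [ 80.6   2.1 -23.4] d in target frame [ 80.6   2.4 -23.4] rot [-0.01   0.001 -0.   ]
```

>>> jog_arm:
  deltas: [0,2,-23,-0.01,0,0,0,0,0,0,0,0,0,0,40,0,0,0,0,0,0,35,0,0,0,0,0,0,0,0,0,0,0,0,0]

```text
t: 6.15
eef_pos: [655.9, 90.5, 265.8]
tcp_rot: [0.751, 1.569, -0.923]
ft_force: [-0.6, -0.9, 0.5]
opening: 0.31
```

```bash
python3 - <<'E'
from h import *
goto([656.3,94.9,45])
c=grab("side");crop(c,340,160,130,110,6,"sd3")
c=grab("scene");crop(c,340,230,130,100,6,"sc3")
E
```

```text
t 6.15 tcp [655.9  90.5 265.8] grasp [656.1  90.2  94.8] F [-0.6 -0.9  0.5] op 0.31
d tool now [49.8 -0.1 -4.5] d in target frame [49.8 -0.  -4.5] rot [-0.005  0.001 -0.001]
```

View pics/sc3.png

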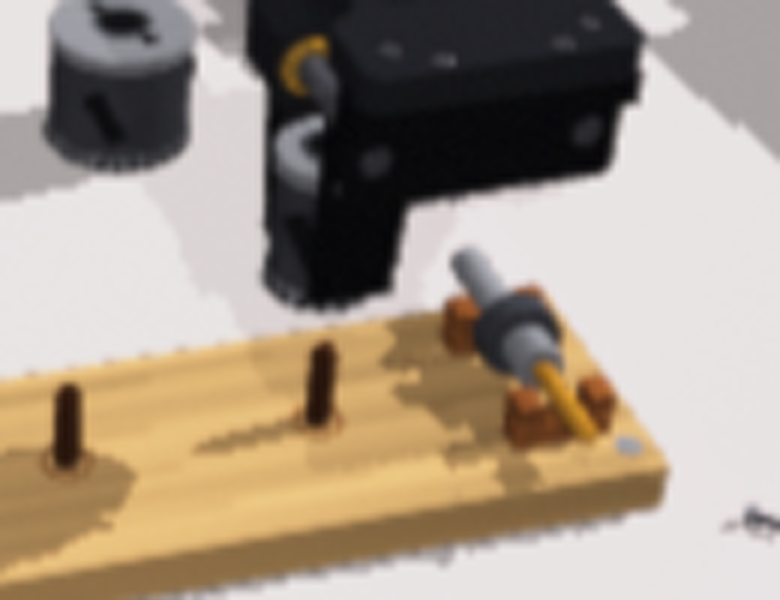

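>>> jog_arm:
  deltas: [0,0,-4.5,-0.005,0,0,0,0,0,0,0,0,0,0,20,0,0,0,0,0,0,10,0,0,0,0,0,0,0,0,0,0,0,0,0]

```text
t: 6.88
eef_pos: [657.6, 95.2, 240.0]
tcp_rot: [1.579, 1.561, -0.089]
ft_force: [-0.5, -0.4, -1.2]
opening: 0.312
```

```bash
python3 - <<'E'
from h import *
goto([656.3,94.9,44])
E
```

```text
t 6.88 tcp [657.6  95.2 240. ] grasp [659.4  95.1  69. ] F [-0.5 -0.4 -1.2] op 0.312
d tool now [24.9 -1.5  0.5] d in target frame [25.  -1.3  0.5] rot [ 0.001 -0.    -0.01 ]
```

>>> jog_arm:
  deltas: [10,-1.5,0,0,0,-0.01,0,8,0,0,0,0,0,0,0,0,0,0,0,0,0,4,0,0,0,0,0,0,0,0,0,0,0,0,0]

```text
t: 7.5
eef_pos: [656.2, 95.4, 216.3]
tcp_rot: [-1.661, 1.57, 2.954]
ft_force: [0.5, -0.5, -0.7]
opening: 0.313
```

```bash
python3 - <<'E'
from h import *
goto([656.3,94.9,44])
E
```

```text
t 7.5 tcp [656.2  95.4 216.3] grasp [656.1  95.4  45.3] F [ 0.5 -0.5 -0.7] op 0.313
d tool now [1.3 0.1 0.5] d in target frame [1.3 0.1 0.5] rot [ 0.001 -0.     0.001]
```

>>> jog_arm:
  deltas: [1.3,0,0,0,0,0,0,0,0,0,0,0,0,0,0,0,0,0,0,0,0.6,0,0,0,0,0,0,0.6,0,0,0,0,0,0,0.6,0,0,0,0,0,0,0.6]

```text
t: 8.25
eef_pos: [656.4, 95.4, 215.8]
tcp_rot: [1.911, 1.57, 0.243]
ft_force: [0.1, -0.1, 0.1]
opening: 0.591
```

```bash
python3 - <<'E'
from h import *
goto([447,287,180])
E
```

```text
t 8.25 tcp [656.4  95.4 215.8] grasp [656.6  95.4  44.8] F [ 0.1 -0.1  0.1] op 0.591
d tool now [-135.3 -226.9 -170.4] d in target frame [-135.2 -227.2 -170.1] rot [ 0.001 -0.    -0.001]
```

>>> jog_arm:
  deltas: [-40,0,0,0,0,0,0.7,-50,0,0,0,0,0,0.7,-40,-50,-20,0,0,0,0.7,0,-55,-20,0,0,0,0.7,0,-50,-20,0,0,0,0.7,0,-30,-10,0,0,0,0.7,0,0,0,0,0,0,0.7]

```text
t: 9.12
eef_pos: [477.3, 183.0, 347.1]
tcp_rot: [2.16, 1.568, 0.49]
ft_force: [0.2, -0.3, -0.5]
opening: 0.693
```

```bash
python3 - <<'E'
from h import *
goto([447,287,100])
c=grab("wrist","w3")
print(proj(c,[[447,287,45],[529.8,232.5,45]]))
d=grab("scene");crop(d,300,190,160,130,5,"sc4")
E
```

```text
t 9.12 tcp [477.3 183.  347.1] grasp [477.7 183.2 176.1] F [ 0.2 -0.3 -0.5] op 0.693
d tool now [  76.2  -40.5 -100.4] d in target frame [  76.1  -40.3 -100.6] rot [-0.    -0.001 -0.002]
[[255.48710719  93.48033693]
 [380.85966197 162.07752577]]
```

View pics/w3.png

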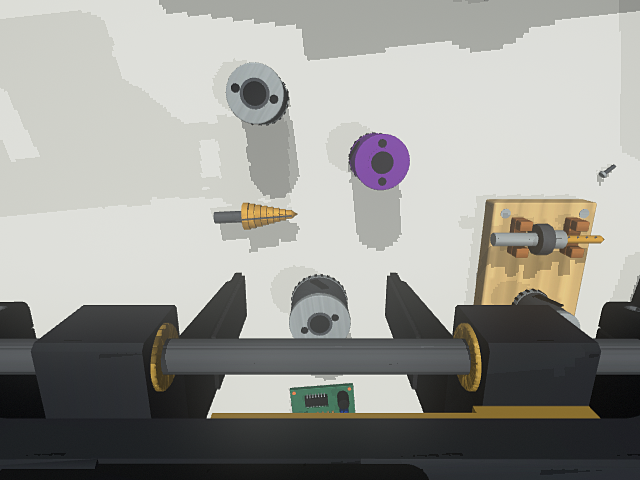

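View pics/sc4.png

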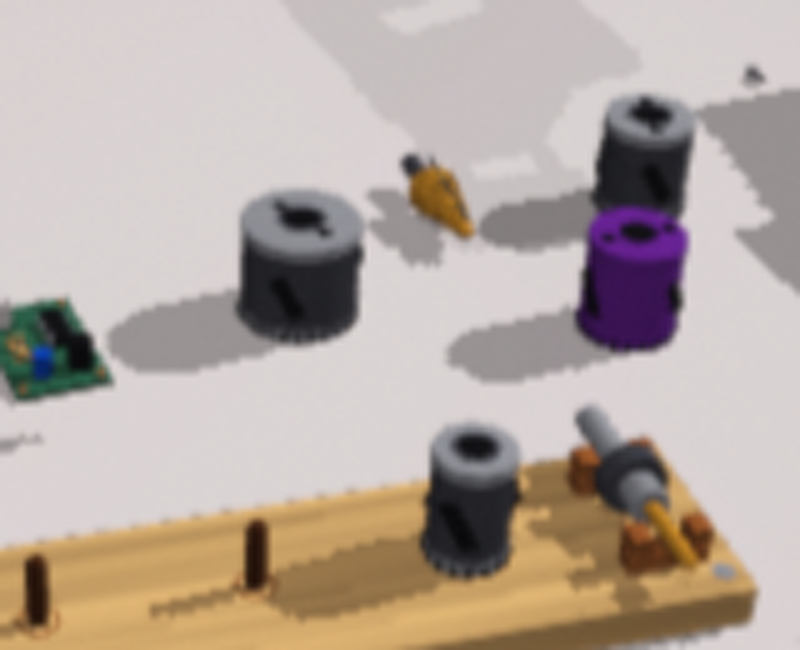

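>>> jog_arm:
  deltas: [0,-20,-50,0,0,0,0.65,0,-20,-50,0,0,0,0.65,0,0,0,0,0,0,0.65]

```text
t: 9.6
eef_pos: [452.9, 287.1, 346.6]
tcp_rot: [2.01, 1.565, 0.334]
ft_force: [-0.2, -1.4, 0.3]
opening: 0.651
```

```bash
python3 - <<'E'
from h import *
goto([447,287,25])
E
```

```text
t 9.6 tcp [452.9 287.1 346.6] grasp [453.8 287.4 175.6] F [-0.2 -1.4  0.3] op 0.651
d tool now [150.6  -6.6   1. ] d in target frame [150.6  -5.8   0.6] rot [-0.007 -0.002 -0.005]
```

>>> jog_arm:
  deltas: [30,-6,1,-0.007,-0.002,-0.005,0.65,50,0,0,0,0,0,0.65,20,0,0,0,0,0,0.65,0,0,0,0,0,0,0.65]

```text
t: 10.1
eef_pos: [451.7, 284.0, 243.5]
tcp_rot: [1.989, 1.568, 0.317]
ft_force: [-0.4, 0.3, 0.1]
opening: 0.652
```

```bash
python3 - <<'E'
from h import *
goto([447,287,26])
E
```

```text
t 10.1 tcp [451.7 284.  243.5] grasp [452.2 284.1  72.5] F [-0.4  0.3  0.1] op 0.652
d tool now [46.5 -5.1 -2.5] d in target frame [46.5 -5.  -2.6] rot [-0.003 -0.001 -0.002]
```

>>> jog_arm:
  deltas: [0,-5,-2.5,0,0,0,0.65,20,0,0,0,0,0,0.65,14,0,0,0,0,0,0.65,0,0,0,0,0,0,0.65]

```text
t: 10.6
eef_pos: [448.7, 286.4, 211.7]
tcp_rot: [2.059, 1.563, 0.385]
ft_force: [-0.3, 0.6, 0.2]
opening: 0.65
```

```bash
python3 - <<'E'
from h import *
goto([447,287,26])
E
```

```text
t 10.6 tcp [448.7 286.4 211.7] grasp [449.9 287.   40.7] F [-0.3  0.6  0.2] op 0.65
d tool now [14.7 -1.8 -0.3] d in target frame [14.7 -1.7 -0.4] rot [-0.005 -0.004 -0.007]
```

>>> jog_arm:
  deltas: [14.5,-2,0,-0.005,-0.004,-0.007,0.65,0,0,0,0,0,0,0.65,0,0,0,0,0,0,0,0,0,0,0,0,0,0,0,0,0,0,0,0,0,0,0,0,0,0,0,0,0,0,0,0,0,0,0]

```text
t: 11.48
eef_pos: [446.8, 286.9, 197.8]
tcp_rot: [1.943, 1.569, 0.274]
ft_force: [-0.8, 0.2, -0.3]
opening: 0.423
```

```bash
python3 - <<'E'
from h import *
goto([648.7,19.2,120])
E
```

```text
t 11.47 tcp [446.8 286.9 197.8] grasp [447.  287.   26.8] F [-0.8  0.2 -0.3] op 0.423
d tool now [-93.  227.  246.8] d in target frame [-93.2 227.1 246.7] rot [ 0.001 -0.    -0.001]
```

>>> jog_arm:
  deltas: [-50,0,0,0,0,0,0,-50,0,0,0,0,0,0,-20,45,48,0,0,0,0,0,45,48,0,0,0,0,0,40,45,0,0,0,0,0,40,45,0,0,0,0,0,25,28,0,0,0,0,0,0,0,0,0,0,0]

```text
t: 12.48
eef_pos: [620.1, 54.8, 319.7]
tcp_rot: [1.278, 1.568, -0.388]
ft_force: [-0.7, 0.4, -1.1]
opening: 0.422
```

```bash
python3 - <<'E'
from h import *
goto([648.7,19.2,90])
E
```

```text
t 12.47 tcp [620.1  54.8 319.7] grasp [620.4  54.6 148.7] F [-0.7  0.4 -1.1] op 0.422
d tool now [58.8 31.7 32.7] d in target frame [58.7 32.  32.6] rot [ 0.004  0.001 -0.002]
```

>>> jog_arm:
  deltas: [0,32,32,0.004,0,0,0,0,0,0,0,0,0,0,0,0,0,0,0,0,0]

```text
t: 12.85
eef_pos: [648.1, 20.9, 319.1]
tcp_rot: [-1.071, 1.57, -2.739]
ft_force: [0.2, 1.0, -0.6]
opening: 0.418
```

```bash
python3 - <<'E'
from h import *
goto([648.7,19.2,90])
E
```

```text
t 12.85 tcp [648.1  20.9 319.1] grasp [648.1  20.9 148.1] F [ 0.2  1.  -0.6] op 0.418
d tool now [58.1  0.8  1.7] d in target frame [58.1  0.7  1.7] rot [0. 0. 0.]
```

>>> jog_arm:
  deltas: [25,1,1.5,0,0,0,0,35,0,0,0,0,0,0,0,0,0,0,0,0,0,10,0,0,0,0,0,0,0,0,0,0,0,0,0]

```text
t: 13.48
eef_pos: [647.1, 24.0, 250.5]
tcp_rot: [1.667, 1.569, 0.003]
ft_force: [0.1, -0.2, -1.0]
opening: 0.416
```

```bash
python3 - <<'E'
from h import *
goto([648.7,19.2,45])
E
```

```text
t 13.47 tcp [647.1  24.  250.5] grasp [647.3  24.   79.5] F [ 0.1 -0.2 -1. ] op 0.416
d tool now [34.5  2.   4.7] d in target frame [34.5  2.1  4.7] rot [ 0.005 -0.    -0.002]
```

>>> jog_arm:
  deltas: [0,2,4.7,0.005,0,0,0,12,0,0,0,0,0,0,0,0,0,0,0,0,0]

```text
t: 13.85
eef_pos: [649.0, 18.8, 239.4]
tcp_rot: [1.625, 1.567, -0.044]
ft_force: [0.3, -0.7, -1.7]
opening: 0.418
```

```bash
python3 - <<'E'
from h import *
goto([648.7,19.2,45])
E
```

```text
t 13.85 tcp [649.   18.8 239.4] grasp [649.7  18.7  68.4] F [ 0.3 -0.7 -1.7] op 0.418
d tool now [23.4 -0.4 -0.4] d in target frame [23.4 -0.3 -0.4] rot [-0.    -0.    -0.004]
```

>>> jog_arm:
  deltas: [10,0,0,0,0,0,0,8,0,0,0,0,0,0,0,0,0,0,0,0,0,4,0,0,0,0,0,0,0,0,0,0,0,0,0]

```text
t: 14.48
eef_pos: [649.2, 18.7, 215.8]
tcp_rot: [1.623, 1.566, -0.046]
ft_force: [0.5, -0.5, -1.6]
opening: 0.42
```

```bash
python3 - <<'E'
from h import *
goto([648.7,19.2,45])
E
```

```text
t 14.47 tcp [649.2  18.7 215.8] grasp [650.   18.7  44.8] F [ 0.5 -0.5 -1.6] op 0.42
d tool now [-0.2 -0.6 -0.4] d in target frame [-0.2 -0.6 -0.4] rot [-0.    -0.    -0.004]
```

Rim should be within a millimetre of the rack (46.8 → 44.8 offset), so release.

>>> jog_arm:
  deltas: [0,0,0,0,0,0,0,0,0,0,0,0,0,0.7,0,0,0,0,0,0,0.7,0,0,0,0,0,0,0.7,0,0,0,0,0,0,0.7,-40,0,0,0,0,0,0.75,-50,0,0,0,0,0,0.75,-40,0,0,0,0,0,0.75,0,0,0,0,0,0,0.75]

```text
t: 15.6
eef_pos: [648.7, 18.8, 349.5]
tcp_rot: [1.629, 1.567, -0.041]
ft_force: [-0.1, 0.2, -0.4]
opening: 0.751
```

```bash
python3 - <<'E'
from h import *
goto([474,109,100])
d=grab("scene");crop(d,260,190,200,150,4,"sc5")
E
```

```text
t 15.6 tcp [648.7  18.8 349.5] grasp [649.4  18.7 178.5] F [-0.1  0.2 -0.4] op 0.751
d tool now [  77.8 -183.1  -72.6] d in target frame [  78.5 -182.7  -72.7] rot [-0.    -0.    -0.004]
```

View pics/sc5.png

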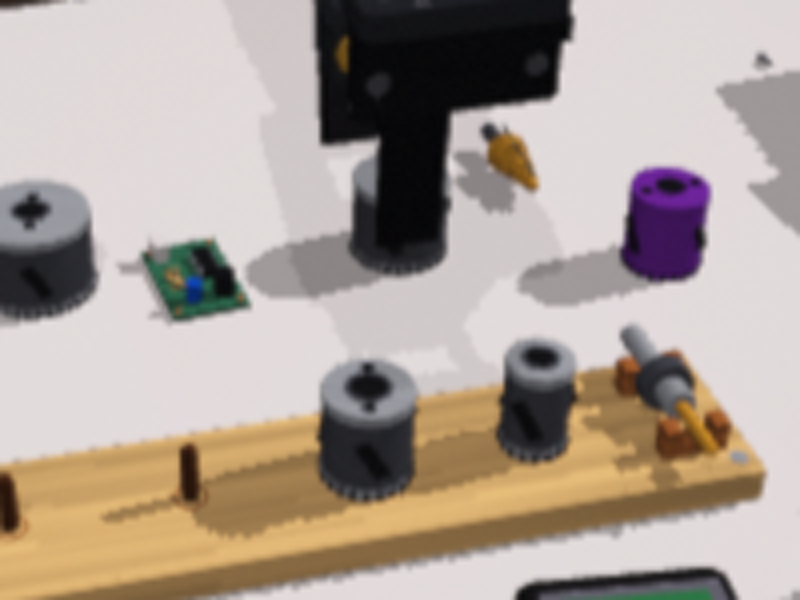

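>>> jog_arm:
  deltas: [0,-50,-3,0,0,0,0.75,0,-50,-3,0,0,0,0.75,0,-40,-3,0,0,0,0.75,0,0,0,0,0,0,0.75]

```text
t: 16.15
eef_pos: [505.1, 42.0, 342.1]
tcp_rot: [-1.532, 1.563, 3.081]
ft_force: [-0.1, -0.6, 0.6]
opening: 0.75
```

```bash
python3 - <<'E'
from h import *
goto([474,108.8,100])
c=grab("wrist","w4");print(proj(c,[[474,108.8,45]]))
E
```

```text
t 16.15 tcp [505.1  42.  342.1] grasp [503.8  42.  171.1] F [-0.1 -0.6  0.6] op 0.75
d tool now [ 71.3 -37.  -63.5] d in target frame [ 71.1 -37.5 -63.5] rot [-0.001  0.     0.007]
[[264.7726386  148.71733903]]
```

View pics/w4.png

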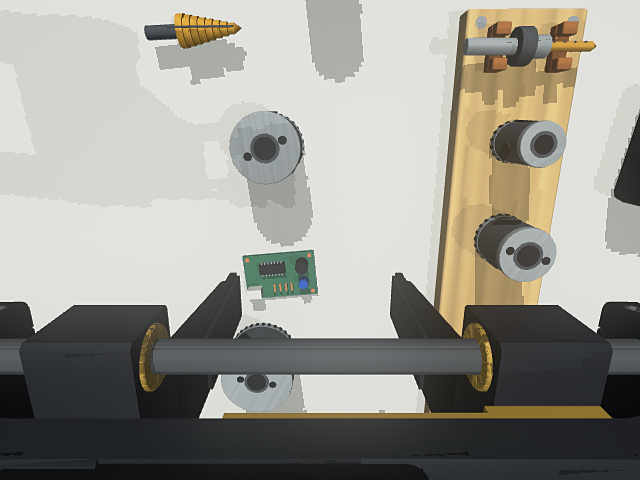

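Saw 50's top is at (265,148), matching the prediction (264.8,148.7); the board is clear.

>>> jog_arm:
  deltas: [0,-18,-32,0,0,0,0.75,0,-18,-32,0,0,0,0.75,0,0,0,0,0,0,0.75]

```text
t: 16.58
eef_pos: [479.8, 110.0, 340.4]
tcp_rot: [-1.506, 1.564, 3.105]
ft_force: [-0.2, -0.7, -0.1]
opening: 0.746
```

```bash
python3 - <<'E'
from h import *
goto([474,108.8,26])
E
```

```text
t 16.57 tcp [479.8 110.  340.4] grasp [478.7 110.  169.4] F [-0.2 -0.7 -0.1] op 0.746
d tool now [143.4  -4.7   1.7] d in target frame [143.4  -5.7   1.7] rot [-0.003  0.     0.006]
```

>>> jog_arm:
  deltas: [30,-5,1,0,0,0.006,0.75,40,0,0,0,0,0,0.75,15,0,0,0,0,0,0.75,0,0,0,0,0,0,0.75]

```text
t: 17.08
eef_pos: [479.3, 107.6, 251.3]
tcp_rot: [1.367, 1.569, -0.305]
ft_force: [0.3, -0.4, 0.3]
opening: 0.752
```

```bash
python3 - <<'E'
from h import *
goto([474,108.8,26])
E
```

```text
t 17.07 tcp [479.3 107.6 251.3] grasp [479.7 107.5  80.3] F [ 0.3 -0.4  0.3] op 0.752
d tool now [54.3 -5.5 -0.7] d in target frame [54.3 -5.4 -0.7] rot [-0.004  0.    -0.002]
```

>>> jog_arm:
  deltas: [0,-5.5,-0.7,0,0,0,0.75,20,0,0,0,0,0,0.75,0,0,0,0,0,0,0.75]

```text
t: 17.45
eef_pos: [474.9, 108.2, 232.4]
tcp_rot: [1.584, 1.566, -0.089]
ft_force: [-0.5, -0.0, 0.5]
opening: 0.751
```

```bash
python3 - <<'E'
from h import *
goto([474,108.8,26])
E
```

```text
t 17.45 tcp [474.9 108.2 232.4] grasp [475.7 108.1  61.4] F [-0.5 -0.   0.5] op 0.751
d tool now [35.4 -1.1 -0.5] d in target frame [35.4 -0.9 -0.5] rot [-0.004 -0.    -0.005]
```

>>> jog_arm:
  deltas: [15,-1,0,-0.004,0,-0.005,0.75,15,0,0,0,0,0,0.75,0,0,0,0,0,0,0.75,4,0,0,0,0,0,0.75,0,0,0,0,0,0,0.75]

```text
t: 18.08
eef_pos: [474.3, 108.3, 197.7]
tcp_rot: [1.864, 1.569, 0.195]
ft_force: [0.1, 0.9, -0.3]
opening: 0.749
```

```bash
python3 - <<'E'
from h import *
goto([474,108.8,26])
E
```

```text
t 18.07 tcp [474.3 108.3 197.7] grasp [474.5 108.4  26.7] F [ 0.1  0.9 -0.3] op 0.749
d tool now [ 0.7 -0.3 -0.4] d in target frame [ 0.7 -0.3 -0.4] rot [-0.    -0.    -0.002]
```

>>> jog_arm:
  deltas: [0,0,0,0,0,0,0,0,0,0,0,0,0,0,0,0,0,0,0,0,0,0,0,0,0,0,0,0,-50,0,0,0,0,0,0,-50,0,0,0,0,0,0,-20,40,33,0,0,0,0,0,50,41,0,0,0,0,0,45,37,0,0,0,0,0,0,0,0,0,0,0]

```text
t: 19.32
eef_pos: [600.0, -18.0, 322.3]
tcp_rot: [1.349, 1.569, -0.318]
ft_force: [-0.6, 1.7, -0.7]
opening: 0.524
```

```bash
python3 - <<'E'
from h import *
goto([641.2,-57.2,90])
E
```

```text
t 19.32 tcp [600.  -18.  322.3] grasp [600.4 -18.1 151.3] F [-0.6  1.7 -0.7] op 0.524
d tool now [61.4 44.6 35.1] d in target frame [61.3 44.8 35. ] rot [ 0.002  0.    -0.002]
```

Opening 0.524 ≈ 50 mm: saw 50 held.

>>> jog_arm:
  deltas: [0,43,34,0,0,0,0,0,0,0,0,0,0,0,30,2,1,0,0,0,0,20,0,0,0,0,0,0,0,0,0,0,0,0,0]

```text
t: 19.95
eef_pos: [639.8, -55.4, 270.3]
tcp_rot: [-1.773, 1.568, 2.845]
ft_force: [0.3, 0.3, -0.4]
opening: 0.529
```

```bash
python3 - <<'E'
from h import *
goto([641.2,-57.2,45])
E
```

```text
t 19.95 tcp [639.8 -55.4 270.3] grasp [639.3 -55.3  99.3] F [ 0.3  0.3 -0.4] op 0.529
d tool now [54.3  1.7  1.7] d in target frame [54.3  1.6  1.6] rot [ 0.003 -0.001  0.003]
```

>>> jog_arm:
  deltas: [0,2,2,0,0,0,0,20,0,0,0,0,0,0,12,0,0,0,0,0,0,0,0,0,0,0,0,0]

```text
t: 20.45
eef_pos: [641.2, -56.7, 238.0]
tcp_rot: [-1.932, 1.569, 2.687]
ft_force: [0.1, 0.5, -1.0]
opening: 0.53
```

```bash
python3 - <<'E'
from h import *
goto([641.2,-57.2,45])
E
```

```text
t 20.45 tcp [641.2 -56.7 238. ] grasp [641.  -56.6  67. ] F [ 0.1  0.5 -1. ] op 0.53
d tool now [22.   0.1  0.5] d in target frame [22.   0.1  0.5] rot [ 0.004 -0.001  0.001]
```

>>> jog_arm:
  deltas: [10,0,0.5,0,0,0,0,7,0,0,0,0,0,0,0,0,0,0,0,0,0,4,0,0,0,0,0,0,0,0,0,0,0,0,0]

```text
t: 21.08
eef_pos: [641.4, -57.3, 216.3]
tcp_rot: [-3.054, 1.57, 1.564]
ft_force: [0.1, -0.5, -0.2]
opening: 0.524
```

```bash
python3 - <<'E'
from h import *
goto([641.2,-57.2,44.7])
E
```

```text
t 21.07 tcp [641.4 -57.3 216.3] grasp [641.4 -57.2  45.3] F [ 0.1 -0.5 -0.2] op 0.524
d tool now [ 0.6 -0.2 -0.1] d in target frame [ 0.6 -0.2 -0.1] rot [ 0.004 -0.     0.   ]
```

>>> jog_arm:
  deltas: [0.6,0,0,0,0,0,0,0,0,0,0,0,0,0.8,0,0,0,0,0,0,0.8,0,0,0,0,0,0,0.8,0,0,0,0,0,0,0.8,-40,0,0,0,0,0,0.85,-50,0,0,0,0,0,0.85,-35,-30,5,0,0,0,0.85,0,-50,20,0,0,0,0.85,0,0,0,0,0,0,0.85]

```text
t: 22.32
eef_pos: [557.3, -74.9, 344.2]
tcp_rot: [-2.463, 1.571, 2.156]
ft_force: [0.5, -0.4, 1.1]
opening: 0.851
```

```bash
python3 - <<'E'
from h import *
goto([441.8,-77.3,100])
c=grab("wrist","w5");print(proj(c,[[441.8,-77.3,45]]))
d=grab("scene");crop(d,200,190,250,170,3.2,"sc6")
E
```

```text
t 22.32 tcp [557.3 -74.9 344.2] grasp [557.3 -74.9 173.2] F [ 0.5 -0.4  1.1] op 0.851
d tool now [  73.2 -114.7   13.1] d in target frame [  73.2 -114.7   13.7] rot [ 0.005 -0.     0.   ]
[[163.48236737 252.64995808]]
```

View pics/sc6.png

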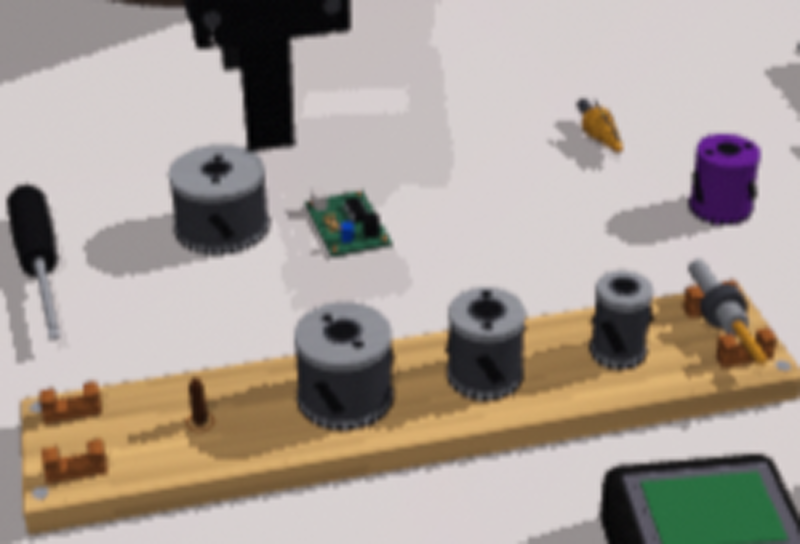

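View pics/w5.png

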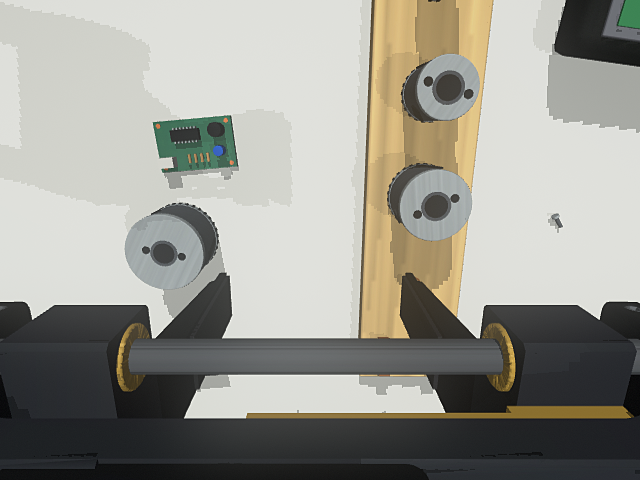

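>>> jog_arm:
  deltas: [0,-50,6,0,0,0,0.88,0,-50,6,0,0,0,0.88,0,0,0,0,0,0,0.88]

```text
t: 22.8
eef_pos: [459.6, -77.2, 342.8]
tcp_rot: [1.548, 1.568, -0.114]
ft_force: [0.5, -0.1, -0.2]
opening: 0.881
```

```bash
python3 - <<'E'
from h import *
goto([441.8,-77.3,26])
E
```

```text
t 22.8 tcp [459.6 -77.2 342.8] grasp [460.1 -77.2 171.8] F [ 0.5 -0.1 -0.2] op 0.881
d tool now [145.7 -18.1   1.7] d in target frame [145.8 -17.7   1.9] rot [ 0.007  0.    -0.003]
```

>>> jog_arm:
  deltas: [0,-17,2,0.007,0,0,0.88,40,-1,0,0,0,0,0.88,35,0,0,0,0,0,0.88,0,0,0,0,0,0,0.88]

```text
t: 23.3
eef_pos: [447.5, -78.1, 266.0]
tcp_rot: [1.446, 1.562, -0.223]
ft_force: [-0.2, -0.4, 0.8]
opening: 0.877
```

```bash
python3 - <<'E'
from h import *
goto([441.8,-77.3,26])
E
```

```text
t 23.3 tcp [447.5 -78.1 266. ] grasp [449.1 -78.5  95. ] F [-0.2 -0.4  0.8] op 0.877
d tool now [69.  -6.4 -0.4] d in target frame [69.  -5.8 -0.3] rot [ 0.     0.001 -0.009]
```

>>> jog_arm:
  deltas: [0,-5.8,0,0,0,-0.009,0.9,20,0,0,0,0,0,0.9,0,0,0,0,0,0,0.9]

```text
t: 23.68
eef_pos: [443.4, -77.6, 248.2]
tcp_rot: [0.96, 1.567, -0.707]
ft_force: [0.4, -0.6, -0.4]
opening: 0.898
```

```bash
python3 - <<'E'
from h import *
goto([441.8,-77.3,26])
E
```

```text
t 23.68 tcp [443.4 -77.6 248.2] grasp [443.8 -78.   77.2] F [ 0.4 -0.6 -0.4] op 0.898
d tool now [51.2 -1.7 -0.3] d in target frame [51.2 -1.6 -0.2] rot [ 0.001  0.002 -0.003]
```

>>> jog_arm:
  deltas: [18,-1.7,0,0,0,-0.003,0.9,15,0,0,0,0,0,0.9,0,0,0,0,0,0,0.9]

```text
t: 24.05
eef_pos: [442.9, -77.8, 218.5]
tcp_rot: [0.983, 1.565, -0.685]
ft_force: [0.1, -0.6, 0.4]
opening: 0.9
```

```bash
python3 - <<'E'
from h import *
goto([441.8,-77.3,26])
E
```

```text
t 24.05 tcp [442.9 -77.8 218.5] grasp [443.7 -78.4  47.5] F [ 0.1 -0.6  0.4] op 0.9
d tool now [21.5 -1.2 -0.4] d in target frame [21.5 -1.1 -0.4] rot [ 0.002  0.003 -0.005]
```

>>> jog_arm:
  deltas: [12,-1,0,0,0.003,-0.005,0.9,8,0,-0.5,0,0,0,0.9,0,0,0,0,0,0,0.9,0,0,0,0,0,0,0,0,0,0,0,0,0,0,0,0,0,0,0,0,0,0,0,0,0,0,0,0]

```text
t: 24.92
eef_pos: [442.4, -77.3, 199.6]
tcp_rot: [1.267, 1.568, -0.401]
ft_force: [0.2, 0.2, -1.5]
opening: 0.633
```

```bash
python3 - <<'E'
from h import *
goto([633.6,-133.3,120])
E
```

```text
t 24.93 tcp [442.4 -77.3 199.6] grasp [442.8 -77.4  28.6] F [ 0.2  0.2 -1.5] op 0.633
d tool now [-90.9 195.9  37.4] d in target frame [-91.4 195.7  37. ] rot [ 0.002  0.001 -0.002]
```

>>> jog_arm:
  deltas: [0,0,0,0,0,0,0,-50,0,0,0,0,0,0,-50,0,0,0,0,0,0,-20,45,9,0,0,0,0,0,50,9,0,0,0,0,0,50,9,0,0,0,0,0,0,0,0,0,0,0]

```text
t: 25.8
eef_pos: [587.2, -119.0, 323.0]
tcp_rot: [0.225, 1.571, -1.443]
ft_force: [-0.9, 0.7, -2.6]
opening: 0.636
```

```bash
python3 - <<'E'
from h import *
goto([633.6,-133.3,90])
E
```

```text
t 25.8 tcp [ 587.2 -119.   323. ] grasp [ 587.2 -119.   152. ] F [-0.9  0.7 -2.6] op 0.636
d tool now [62.  47.5  9.8] d in target frame [62.  47.6  9.7] rot [ 0.002  0.    -0.   ]
```

>>> jog_arm:
  deltas: [0,45,9,0,0,0,0,0,0,0,0,0,0,0,30,1,0,0,0,0,0,15,0,0,0,0,0,0,0,0,0,0,0,0,0]

```text
t: 26.42
eef_pos: [629.5, -131.3, 275.6]
tcp_rot: [-1.758, 1.564, 2.858]
ft_force: [0.6, -0.3, -1.7]
opening: 0.631
```

```bash
python3 - <<'E'
from h import *
goto([633.6,-133.3,46.8])
E
```

```text
t 26.43 tcp [ 629.5 -131.3  275.6] grasp [ 628.3 -131.   104.6] F [ 0.6 -0.3 -1.7] op 0.631
d tool now [57.8  4.7  1.7] d in target frame [57.8  4.3  1.6] rot [ 0.002 -0.001  0.007]
```

>>> jog_arm:
  deltas: [0,5,1.7,0,0,0.007,0,0,0,0,0,0,0,0,20,0,0,0,0,0,0,12,0,0,0,0,0,0,0,0,0,0,0,0,0]

```text
t: 27.05
eef_pos: [634.9, -133.7, 246.4]
tcp_rot: [1.621, 1.565, -0.046]
ft_force: [0.6, 0.1, -1.8]
opening: 0.633
```

```bash
python3 - <<'E'
from h import *
goto([633.6,-133.3,46.8])
E
```

```text
t 27.05 tcp [ 634.9 -133.7  246.4] grasp [ 635.8 -133.7   75.4] F [ 0.6  0.1 -1.8] op 0.633
d tool now [28.6 -1.5 -0.2] d in target frame [28.6 -1.3 -0.3] rot [ 0.002 -0.    -0.005]
```

>>> jog_arm:
  deltas: [12,-1.5,0,0,0,-0.005,0,10,0,0,0,0,0,0,0,0,0,0,0,0,0,4,0,0,0,0,0,0,0,0,0,0,0,0,0]

```text
t: 27.68
eef_pos: [633.7, -133.6, 219.7]
tcp_rot: [1.58, 1.569, -0.087]
ft_force: [0.6, -0.4, -1.7]
opening: 0.635
```

```bash
python3 - <<'E'
from h import *
goto([633.6,-133.3,46.8])
E
```

```text
t 27.68 tcp [ 633.7 -133.6  219.7] grasp [ 633.9 -133.6   48.7] F [ 0.6 -0.4 -1.7] op 0.635
d tool now [ 1.9 -0.1 -0.3] d in target frame [ 1.9 -0.1 -0.3] rot [ 0.002 -0.    -0.001]
```

>>> jog_arm:
  deltas: [1.9,0,0,0,0,0,0,0,0,0,0,0,0,0,0,0,0,0,0,0,0.9,0,0,0,0,0,0,0.9,0,0,0,0,0,0,0.9,0,0,0,0,0,0,0.9,-40,0,0,0,0,0,0.9,-50,0,0,0,0,0,0.9,-50,-30,50,0,0,0,0.9,-20,-50,50,0,0,0,0.9]

```text
t: 28.92
eef_pos: [558.9, -210.0, 368.6]
tcp_rot: [1.216, 1.569, -0.446]
ft_force: [0.3, -1.2, 0.2]
opening: 0.904
```

>>> jog_arm:
  deltas: [0,-50,40,0,0,0,0.9,0,-30,30,0,0,0,0.9,0,0,0,0,0,0,0.9,0,0,0,0,0,0,0.9]

```text
t: 29.42
eef_pos: [469.8, -274.4, 371.3]
tcp_rot: [1.066, 1.564, -0.6]
ft_force: [0.1, -0.6, -0.2]
opening: 0.893
```

```bash
python3 - <<'E'
from h import *
goto([633.6,-133.3,46.8])
d=grab("scene");crop(d,200,190,260,180,3,"sc7")
e=grab("side");crop(e,180,145,260,300,2,"sd7")
w=grab("wrist","w7")
import pickle;pickle.dump((d,e,w),open("c7.pkl","wb"))
P=[[633.6,-133.3,63],[641.2,-57.2,63],[648.7,19.2,63],[656.3,94.9,63]]
print((proj(d,P)-[200,190])*3,(proj(e,P)-[180,145])*2,proj(w,P))
E
```

```text
t 29.43 tcp [ 469.8 -274.4  371.3] grasp [ 470.7 -275.   200.3] F [ 0.1 -0.6 -0.2] op 0.893
d tool now [ 153.9  148.8 -156.4] d in target frame [ 153.5  149.1 -156.4] rot [ 0.003  0.003 -0.006]
[[178.66436745 331.33061234]
 [319.35326082 309.18119522]
 [455.2526832  287.63371042]
 [585.10176917 267.23952147]] [[451.86426992 307.42085738]
 [445.70618399 236.71825298]
 [440.2600486  175.96058202]
 [435.77378792 123.82649219]] [[ 540.03282518    3.77446452]
 [ 560.90737628 -138.69261414]
 [ 585.75200554 -309.85365969]
 [ 616.06936912 -516.39572826]]
```

View pics/sc7.png

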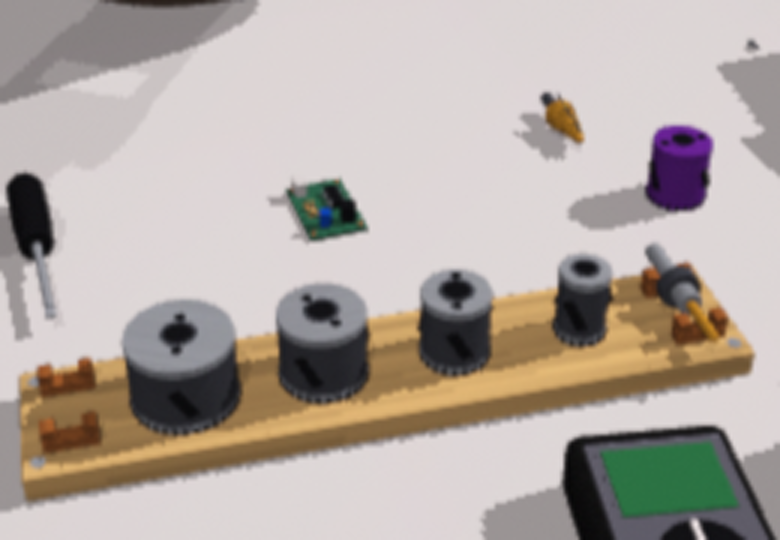

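View pics/sd7.png

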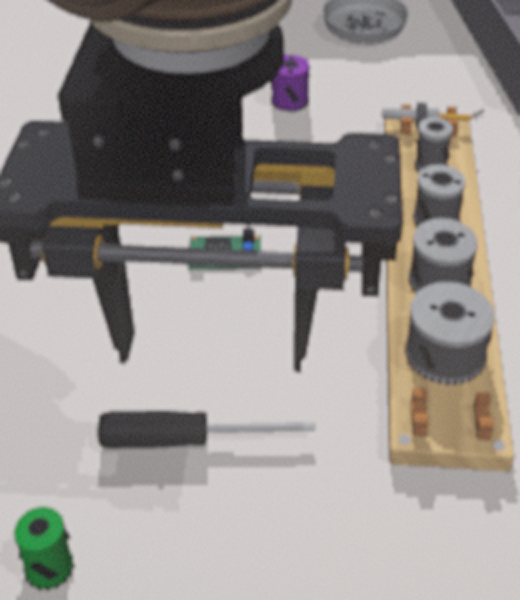

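View pics/w7.png

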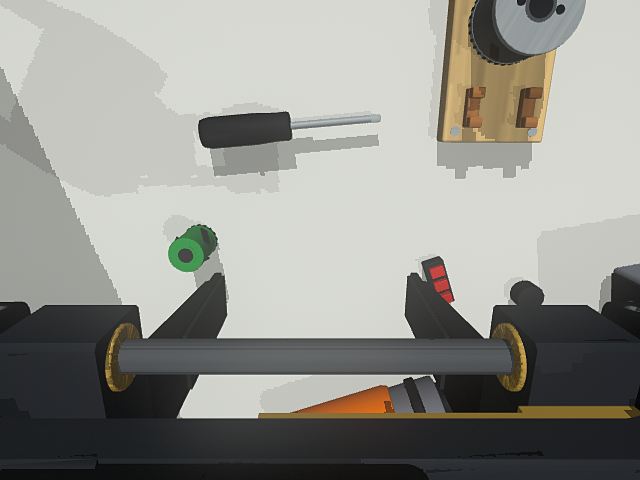

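```bash
python3 - <<'E'
from h import *
import pickle
d,e,w=pickle.load(open("c7.pkl","rb"))
for n,a,b in [("60",(180,333),(452,310)),("50",(321,310),(446,238)),("40",(456,289),(441,179)),("30",(586,267),(435,127)),("board",(327,209),(226,253))]:
    print(n,tri([(d,200+a[0]/3,190+a[1]/3),(e,180+b[0]/2,145+b[1]/2)]))
print(env.job_done())
E
```

```text
60 (array([ 633.64288969, -133.15190014,   61.08700831]), [0.7, 0.7])
50 (array([641.42754513, -56.66419653,  61.85202862]), [0.5, 0.5])
40 (array([649.10332765,  18.97512061,  61.20102001]), [1.1, 1.1])
30 (array([655.44657967,  95.36414422,  60.8434913 ]), [1.4, 1.4])
board (array([ 4.66956588e+02, -3.83556079e-01, -7.97638644e-01]), [1.6, 1.6])
the job is handed in; nothing more can be done
None
```

All four hole saws are on the rack pins, teeth down, with the 30 mm saw next to the arbor, then the 40 and 50 mm saws, and the 60 mm saw at the far end. I handed the job in at about 29.5 s on the robot's clock.

- **Position on the pins:** measured from the scene and side cameras, each saw's axis is within about 1 mm of its pin. The jaw opening on each grasp matched that saw's diameter.
- **Seating:** the tops measured 61–62 mm above the table, where a seated saw should read 63 mm. The same two cameras also read 2–4 mm low at the start, on heights I knew, so I put this down to calibration. All four saws look upright in the pictures.
- **Circuit board:** it measured within 2 mm of where it lay at the start.
- **Arm and other parts:** the gripper is open and clear of everything, and I left the green and purple look-alike saws alone. The force readings taken at the end of each move stayed under 3 N.

No check failed; the low height reading is the only disagreement.

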